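# Switch on and tare the portion scale

## Task

Get the portion scale ready for the ramekin that stands on it by pressing its controls with the fingertips (closed fingers serve best). Push down the raised far end of its rocker switch until it tips right over, then press the square key fully in so that it stays down, then press the long bar key fully in, keep it down for about a second and let it come back up. Only press: leave the round key alone, press no key before its turn, and leave the ramekin and everything else where it stands, neither pushed nor lifted.

Things in the scene. Friction and masses are not known exactly. Their poses are not given: they have to be found in the camera images.
- scale: Fixed steel portion scale, 220 (x) by 230 mm (y). Origin: centre of its underside; x points away from its key side, y left, z up. Key panel: front 60 mm of its top, level, 45 mm up; on it four black controls in a row along y at x = -77 mm, 52 mm apart (y = -78, -26, 26, 78), in varying order. Behind it, from x = -40 mm, the weighing platform, 145 x 215 mm, top 60 mm up.
- rocker (a joint): Rocker switch, 20 wide, 44 mm long (scale's x), a shallow V pivoting at its middle 10 mm above the panel. 0 rad = off: far half (+x) slopes up by 0.36, its end 18 mm above the panel; near half level. 0.36 = on: far half level, near half up; hard stop. On counts from 0.29. No spring: stays where left; friction 0.025 N m, 1 to 3 N on the far half.
- rocker_raised (a point): Point on the upper face of the rocker's far half, 13 mm from the pivot: press here, straight down. At the start it lies 14.6 mm above the panel, at on 10 mm above it. It moves with the rocker.
- square_key (a joint): Travel of the square key, m: 0 = up, 0.006 = fully in (hard stop). No spring: it needs about 2.5 N and stays where it is pushed (latching). It counts as in from 0.0045.
- square_key_top (a point): Centre of the top face of the square key, 24 x 24 mm; 10 mm above the panel when up, 4 mm when fully in. Moves with it.
- bar_key (a joint): Travel of the long bar key, m: 0 = up, 0.006 = fully in (hard stop). Sprung: starts to move at about 0.7 N, fully in at about 4 N, and comes back up when let go. Counts as pressed from 0.004.
- bar_key_top (a point): Centre of the top face of the bar key, 14 mm (scale's x) by 38 mm (scale's y); 10 mm above the panel when up. Moves with it.
- round_key (a joint): Travel of the round key, m: 0 = up, 0.006 = in. It latches too and must stay up (below 0.003).
- round_key_top (a point): Centre of the top face of the round key, 25 mm across; 10 mm above the panel. Leave it alone.
- ramekin: Loose white ramekin, 84 mm across and 42 mm high, upright on the scale's platform; origin at the centre of its underside. Leave it there.
- salt_shaker: Loose bystander: glass salt shaker, 45 mm across, 86 mm high, standing on the table to the left of the scale; origin at the centre of its underside.
- pepper_mill: Loose bystander: wooden pepper mill, 58 mm across, 170 mm high, standing on the table to the right of the scale's platform; origin at the centre of its underside.
- spoon: Loose bystander: steel spoon, 188 x 39 x 16 mm, lying on the table along the scale's front edge, in front of the keys; origin at the centre of its underside.
- garlic: Loose bystander: garlic bulb, 47 mm, on the wooden board at the right; origin at the centre of its underside.
- lime: Loose bystander: lime, 53 mm, on the table at the left; origin at the centre of its underside.

How it is judged:
On the way, in this order (a step that is already met when the one before it is completed fails the run):
1. the rocker switch is tipped over to on (value of joint rocker above 0.29 rad), for 0.1 s.
2. the square key is pressed in and stays in (value of joint square_key above 0.0045 m), for 0.1 s.
3. the bar key is held down (value of joint bar_key above 0.004 m), for 0.6 s.
4. the bar key is let go and comes back up (value of joint bar_key below 0.001 m), for 0.1 s.
At the end, for the whole second after the job is handed in: The rocker is on (0.29 rad or more), the square key is in (4.5 mm or more), the bar key was held down (4 mm or more) for at least 0.6 s and is back up (under 1 mm), the round key is up (under 3 mm); the ramekin is within 12 mm and the other loose things within 30 mm of where they stood (value of joint rocker above 0.29 rad and value of joint square_key above 0.0045 m and value of joint bar_key below 0.001 m and value of joint round_key below 0.003 m and distance of ramekin from where it was at the start of the episode below 0.012 m and distance of each of salt_shaker, pepper_mill, spoon, garlic, lime from where it was at the start of the episode below 0.03 m); the robot touches nothing.
It fails at once if the square or bar key is pressed before the rocker is on (not (value of joint rocker above 0.29 rad) and value of joint any of square_key, bar_key above 0.003 m).
It fails at once if the bar key is pressed before the square key is in (not (value of joint square_key above 0.0045 m) and value of joint bar_key above 0.003 m).
It fails at once if the round key is pressed (value of joint round_key above 0.003 m).
It fails at once if the ramekin is pushed, lifted or tipped (distance of ramekin from where it was at the start of the episode above 0.012 m or angle between ramekin's own z axis and vertical above 0.3 rad).
It fails at once if a bystander is pushed away, lifted or knocked over (distance of any of salt_shaker, pepper_mill, spoon, garlic, lime from where it was at the start of the episode above 0.03 m).
It also fails if it takes over 45 s, if anything falls off the work surface, if the arm or the gripper's body presses on something with over 40 N, if the wrist force passes 120 N, or if a joint passes its speed limit or range.

## Robot

A 6-joint arm with a two-finger parallel gripper is mounted at the origin on a cart in front of the work surface, level with it; the furniture and walls round the work are solid. World frame = base frame: x ahead of the robot, y to its left, z up, the work surface at z = 0. Lengths are in m, angles in rad, forces in N, time in s.
With the tool pointing down it reaches from about 0.35 to 0.875 m from the base axis. Payload 15.5 kg.
Tool frame: the origin (TCP) lies on the centre line of the jaws, within the pads' length; the fingertips stand 22 mm ahead of it and the grasp point (between the pads) lies 3 mm ahead of it; z points along the fingers, y is the line along which they close (so a half turn about z gives the same grasp; the last joint's range is limited). The gripper opens to 85 mm and grips with 20 to 120 N. Pads are 22 mm wide; open, the fingers measure 114 mm over their backs; the gripper's body (76 mm by 85 mm) begins 54 mm behind the grasp point. The pads swing forward as they close: fully open they stand 13 mm farther back than shut.
Start: joints at [-1.335, 0.494, 1.345, -0, 1.302, -0.096], TCP at [0.204, -0.591, 0.253] pointing down, gripper open.
Joint ranges: [-2.91, 2.91], [-0.82, 2.16], [0.22, 2.67], [-1.22, 4.37], [0.12, 2.79], [-3.08, 3.08]. Speed limits (rad/s): [1.89, 1.89, 2.57, 3.01, 3.01, 3.01].

## Interface

Orientations are given as a unit quaternion [w, x, y, z].
In Python, from cell import bot, kin, cams, workorder, outline_of, place_of gives the robot as it stands. Calls block until the motion is done:
- bot.move_pose(position, orientation): joint-space move of the TCP to a pose.
- bot.move_straight(position, frame=None, feed=0.15): straight line of the TCP; frame=None keeps the orientation; feed is the mean speed in m/s.
- bot.move_j(angles): joint-space move.
- bot.open_gripper() and bot.gripper_close(effort=None): open the fingers fully, or close them until they stop; effort is the grip in N (None keeps the last).
- bot.wait(seconds).
- kin.solve_ik(position, orientation): joint angles nearest the present ones, or None.
- cams.snapshot(name): name is "scene" or "top" or "wrist"; returns the picture (400x640x3 uint8, red, green, blue); there is no depth.
- cams.camera_params(name): a dict with "mtx" (3x3 intrinsics, pixels), "rvec" (rotation vector, rad) and "tvec" (3), from world to camera coordinates, as OpenCV has them. Camera axes: x right, y down, z forward; pixel columns grow to the right and rows downward; lengths in m; the calibration is good to about 2 mm. A picture is of the moment at which its call begins: read the wrist's pose just before it. camera_params takes no time and is no camera call; for the wrist camera it gives the pose at the moment of the call.
A pose or a line that the arm cannot do raises bot.MotionError and nothing moves.
- workorder.job_done(): hands the job in; it is judged then, once.
Trained networks look in the newest picture that a camera, given by its name, has taken for a name from the list of things; names that differ only in an ending like _2 or _b are one class to them, and where a whole thing is asked for, a point or a joint stands for the part that bears it (a point fixed in the world has none). Each returns a list of dicts, best first, with "p" (0 to 1); they miss things now and then, are a little off and sometimes report something else, mostly with a low value. They report only what shows in the picture. A call takes as long as a camera call.
- outline_of(target, camera): "pixels" (400x640 bool, what is visible of it) and "extent" ([left, top, right, bottom] in pixels, round what is visible of it).
- place_of(target, camera): "xy" ([column, row] in pixels: a listed point, or the origin of a listed thing).
Readings, each from a call of its own:
- bot.get_clock(): time.
- bot.get_joint_pos(): joint angles.
- bot.get_qd(): joint speeds.
- bot.get_joint_torque(): joint torques, N m.
- bot.get_eef_pos(): TCP position.
- bot.get_tool_rot(): TCP orientation.
- bot.get_force(): force on the tool from outside, world axes, zero at the start.
- bot.get_wrist_torque(): the same for the moment, N m.
- bot.get_opening(): finger opening in m.
- bot.get_finger_force(): force on a finger pad.
Only numpy, scipy, OpenCV 4.12 (cv2) and the standard library are available. Lean on these libraries where they do the work, as an engineer would, in place of code of your own. Each camera call takes 0.05 s, during which the arm holds its last target. There are 200 camera calls.

## Working session

There is one attempt and no reset: what is moved stays moved. The work goes in short steps, each a Python script; the robot and the scene stay as the last script left them, time stands still between calls to the robot, and variables do not carry over. Pictures are saved under pics/ and viewed, at most 10 in all, crops included, and the job is handed in when it is done.

```bash
mkdir -p pics; python3 - <<'E'
from cell import *
import cv2,numpy as np
for c in ("top","scene"):
    im=cams.snapshot(c); cv2.imwrite(f"pics/{c}1.png",im[:,:,::-1])
    p=cams.camera_params(c); R=cv2.Rodrigues(np.array(p["rvec"],float))[0]
    print(c,"cam pos",-R.T@np.array(p["tvec"]).ravel(),p["mtx"])
    for t in ["scale","rocker_raised","square_key_top","bar_key_top","round_key_top","ramekin","salt_shaker","pepper_mill","spoon"]:
        print(t,[(np.round(d["xy"],1),round(d["p"],2)) for d in place_of(t,c)][:3])
print(bot.get_clock(),bot.get_tool_rot(),bot.get_force())
E
```

```text
top cam pos [ 0.41388514 -0.07439175  1.31884284] [[403.00034496   0.         318.96737793]
 [  0.         403.00034496 199.4874103 ]
 [  0.           0.           1.        ]]
scale [(array([280.4, 194.2]), 0.68)]
rocker_raised [(array([274.9, 210.1]), 0.42)]
square_key_top [(array([257.3, 217.8]), 0.46)]
bar_key_top [(array([304.4, 215.5]), 0.47)]
round_key_top [(array([292. , 214.1]), 0.4)]
ramekin [(array([291.5, 177.8]), 0.95)]
salt_shaker [(array([233.4, 199.1]), 0.64)]
pepper_mill [(array([333.4, 168.5]), 0.84), (array([232.4, 198.5]), 0.49)]
spoon [(array([286.2, 239.4]), 0.73)]
scene cam pos [-0.39489553  0.37629203  0.97767367] [[484.45275774   0.         321.4152595 ]
 [  0.         484.45275774 196.17102966]
 [  0.           0.           1.        ]]
scale [(array([289.8, 213.3]), 0.67)]
rocker_raised [(array([289.1, 212.7]), 0.57)]
square_key_top [(array([275.1, 224.7]), 0.65)]
bar_key_top []
round_key_top []
ramekin [(array([296.9, 181.1]), 0.7)]
salt_shaker [(array([241.4, 231.3]), 0.56)]
pepper_mill [(array([331.4, 178.2]), 0.65)]
spoon []
1.0 [-2.69375973e-05  9.86270230e-01  1.65139433e-01  1.20875484e-05] [0.12269527 0.15752184 0.0250433 ]
```

```bash
cat > h.py <<'E'
from cell import *
import cv2,numpy as np
def cam(c):
    p=cams.camera_params(c); return np.array(p["mtx"],float),cv2.Rodrigues(np.array(p["rvec"],float))[0],np.array(p["tvec"],float).ravel()
def ray(K,R,t,xy,z):
    d=R.T@np.linalg.inv(K)@np.array([xy[0],xy[1],1.]); o=-R.T@t
    return o+d*(z-o[2])/d[2]
E
python3 - <<'E'
from h import *
a=cv2.imread("pics/top1.png")[130:270,210:370]; b=cv2.imread("pics/scene1.png")[110:300,200:400]
a=cv2.resize(a,None,fx=3.75,fy=3.75,interpolation=3)[:525]; cv2.imwrite("pics/topc.png",a)
b=cv2.resize(b,None,fx=3,fy=3,interpolation=3); cv2.imwrite("pics/scenec.png",b)
K=cam("top")
for n,xy,z in [("rocker",(274.9,210.1),.0596),("sq",(257.3,217.8),.055),("bar",(304.4,215.5),.055),("round",(292,214.1),.055),("scale",(280.4,194.2),0),("ram",(291.5,177.8),.06),("salt",(233.4,199.1),0),("mill",(333.4,168.5),0),("spoon",(286.2,239.4),0)]: print(n,ray(*K,xy,z).round(4))
# wrist camera in the tool frame
from scipy.spatial.transform import Rotation as Ro
Kw,R,t=cam("wrist"); q=bot.get_tool_rot(); T=Ro.from_quat(np.roll(q,-1)).as_matrix()
print("cam in tool",T.T@(-R.T@t-bot.get_eef_pos()),"\n",(T.T@R.T).round(3),Kw)
E
```

```text
rocker [0.4961 0.0246 0.0596]
sq [0.4711 0.0791 0.055 ]
bar [ 0.4814 -0.0677  0.055 ]
round [ 0.485  -0.0288  0.055 ]
scale [0.5526 0.0129 0.    ]
ram [ 0.599  -0.0245  0.06  ]
salt [0.5331 0.1655 0.    ]
mill [ 0.6422 -0.16    0.    ]
spoon [ 0.4054 -0.0101  0.    ]
cam in tool [ 0.07816987 -0.0004545  -0.12075204] 
 [[-0.001 -0.952 -0.305]
 [ 1.    -0.001 -0.   ]
 [ 0.    -0.305  0.952]] [[328.9201078    0.         321.00875787]
 [  0.         328.9201078  199.12444546]
 [  0.           0.           1.        ]]
```

View pics/topc.png

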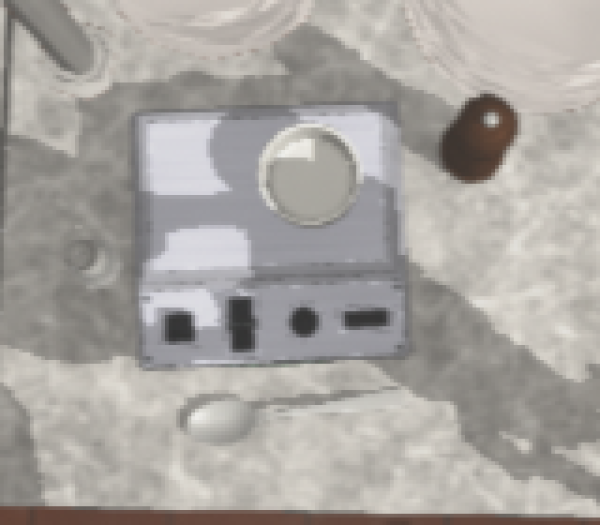

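View pics/scenec.png

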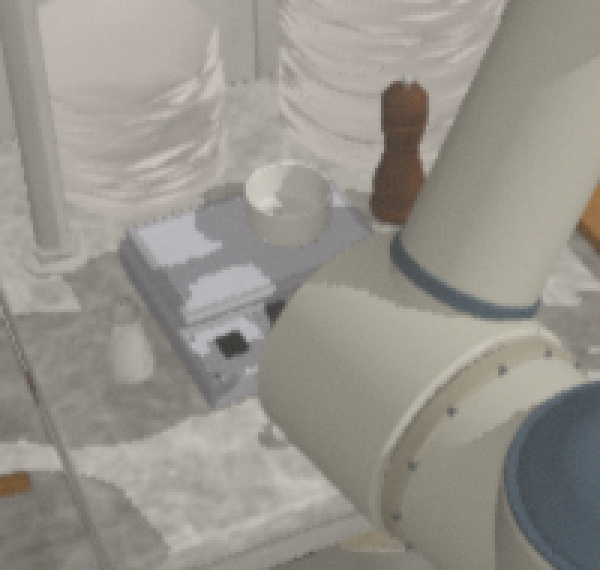

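Top view: from left to right the keys are square (179,327), rocker (241,323), round (304,321) and bar (366,318) in the crop, with the row tilted by about 0.05 rad. The network's bar point is about 3 px too far left. In the scene view the arm hides most of the panel. I'll go closer with the wrist camera.

```bash
python3 - <<'E'
from h import *
bot.gripper_close(40)
yaw=0.048
q=[0,np.cos(yaw/2),np.sin(yaw/2),0]
p=bot.get_eef_pos(); bot.move_straight([p[0],p[1],.33])
bot.move_pose([.45,0.0,.25],q); bot.wait(.3)
print(bot.get_eef_pos(),bot.get_opening(),bot.get_clock(),bot.get_force())
C=cam("wrist"); im=cams.snapshot("wrist"); cv2.imwrite("pics/w1.png",im[:,:,::-1])
for t,z in [("rocker_raised",.0596),("square_key_top",.055),("bar_key_top",.055),("round_key_top",.055),("scale",0),("ramekin",.06)]:
    for d in place_of(t,"wrist")[:2]: print(t,np.round(d["xy"],1),round(d["p"],2),ray(*C,d["xy"],z).round(4))
for t,z in [("rocker_raised",.0596),("square_key_top",.055),("bar_key_top",.055),("round_key_top",.055)]:
    for d in outline_of(t,"wrist")[:2]:
        ys,xs=np.nonzero(d["pixels"]); print(t,"outline",d["extent"],round(d["p"],2),ray(*C,(xs.mean(),ys.mean()),.055).round(4))
E
```

```text
[ 4.50081036e-01 -2.53175081e-04  2.50003527e-01] -9.842579804040277e-05 5.025 [ 0.485818   -0.77964749  0.31661553]
rocker_raised [295.2 131.9] 0.89 [0.493  0.0264 0.0596]
square_key_top [242.2 150.4] 0.88 [0.4726 0.0773 0.055 ]
square_key_top [171.9  79.2] 0.26 [0.5342 0.139  0.055 ]
bar_key_top [403.6 146. ] 0.79 [ 0.484  -0.0773  0.055 ]
round_key_top [346.8 145.2] 0.74 [ 0.4823 -0.0229  0.055 ]
scale [321.1  65.3] 0.64 [0.5563 0.0052 0.    ]
ramekin [363.9   7.9] 0.95 [ 0.598  -0.0287  0.06  ]
rocker_raised outline [280.1, 122.9, 306.9, 172.9] 0.71 [0.4785 0.028  0.055 ]
rocker_raised outline [120.1, 58.4, 194.6, 101.7] 0.49 [0.5316 0.1496 0.055 ]
bar_key_top outline [381.4, 136.8, 423.6, 154.4] 0.57 [ 0.4855 -0.0755  0.055 ]
round_key_top outline [337.3, 132.4, 362.2, 160.4] 0.58 [ 0.4821 -0.024   0.055 ]
```

View pics/w1.png

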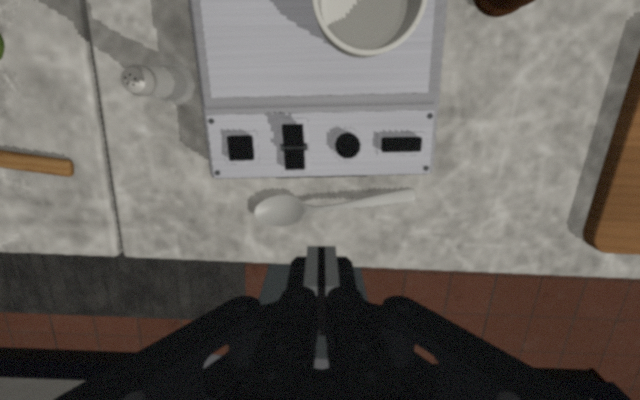

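The wrist picture shows square (241,147), rocker (293,147), round (347,145) and bar (401,144), and the order agrees with the top view. The next script fits the row to the blob centroids, then presses the rocker with force checks.

```bash
python3 - <<'E'
from h import *
C=cam("wrist"); g=cv2.imread("pics/w1.png",0)
m=np.zeros_like(g); m[118:172,220:428]=(g[118:172,220:428]<70)
n,_,s,c=cv2.connectedComponentsWithStats(m)
B=sorted([(c[i],s[i]) for i in range(1,n) if s[i][4]>200],key=lambda b:b[0][0])
P=np.array([ray(*C,b[0],.053)[:2] for b in B]); print([b[1].tolist() for b in B],P.round(4))
y=np.array([78,26,-26,-78])/1e3
k=[0,2,3]
# rigid fit: centre + yaw
Y=y[k]; Q=P[k]; d=((Y-Y.mean())[:,None]*(Q-Q.mean(0))).sum(0); print("scale",np.linalg.norm(d)/((Y-Y.mean())**2).sum())
yaw=np.arctan2(-d[0],d[1]); u=np.array([-np.sin(yaw),np.cos(yaw)]); v=np.array([np.cos(yaw),np.sin(yaw)])
o=Q.mean(0)-u*Y.mean(); print("yaw",yaw,"row centre",o,"scale origin",o+.077*v)
print("fit",[(o+u*a).round(4).tolist() for a in y],"raised",o+u*.026+v*.013)
K,R,t=C; x=K@(R@np.r_[bot.get_eef_pos()[:2],.228]+t); print("tip px",x[:2]/x[2])
E
```

```text
[[227, 136, 26, 24, 575], [281, 124, 25, 45, 896], [335, 133, 24, 25, 454], [381, 137, 40, 15, 532]] [[ 0.475   0.0803]
 [ 0.4787  0.029 ]
 [ 0.4822 -0.0229]
 [ 0.4859 -0.0745]]
scale 0.9947555126086497
yaw 0.06975215404296853 row centre [0.48042899 0.00291862] scale origin [0.55724175 0.00828518]
fit [[0.475, 0.0807], [0.4786, 0.0289], [0.4822, -0.023], [0.4859, -0.0749]] raised [0.49158529 0.02976144]
tip px [322.17286534 262.46200217]
```

```bash
cat >> h.py <<'E'
yaw=.0698; q=[0,np.cos(yaw/2),np.sin(yaw/2),0]
u=np.array([-np.sin(yaw),np.cos(yaw)]); v=np.array([np.cos(yaw),np.sin(yaw)]); o=np.array([.4804,.0029])
def tip(xy,z,feed=.1): bot.move_straight([xy[0],xy[1],z+.022],feed=feed)
def press(xy,z0,zmin,fstop,step=.001,hold=0):
    tip(xy,z0); bot.wait(.15); f0=bot.get_force()[2]; z=z0; log=[]
    while z>zmin:
        z-=step; tip(xy,z,.02); f=bot.get_force()[2]-f0; log.append((round(z*1e3,1),round((bot.get_eef_pos()[2]-.022)*1e3,1),round(f,1)))
        if f>fstop: break
    bot.wait(hold); print(log,bot.get_force()-0); 
E
python3 - <<'E'
from h import *
a=o+.026*u+.0145*v
bot.move_pose([a[0],a[1],.13],q)
press(a,.068,.052,7); tip(a,.10)
print(bot.get_clock())
b=o+.026*u-.05*v
bot.move_pose([.45,0,.2],q); bot.wait(.2); C=cam("wrist"); im=cams.snapshot("wrist")
cv2.imwrite("pics/w2.png",cv2.resize(im[60:220,180:460,::-1],None,fx=2.8,fy=2.8))
print(bot.get_clock())
E
```

```text
[(67.0, np.float64(67.2), np.float64(1.1)), (66.0, np.float64(65.9), np.float64(0.7)), (65.0, np.float64(64.9), np.float64(0.1)), (64.0, np.float64(63.9), np.float64(0.8)), (63.0, np.float64(63.0), np.float64(1.0)), (62.0, np.float64(62.0), np.float64(2.0)), (61.0, np.float64(61.0), np.float64(0.8)), (60.0, np.float64(59.9), np.float64(0.6)), (59.0, np.float64(58.9), np.float64(1.2)), (58.0, np.float64(57.9), np.float64(1.0)), (57.0, np.float64(56.9), np.float64(1.3)), (56.0, np.float64(55.9), np.float64(1.1)), (55.0, np.float64(55.0), np.float64(3.8)), (54.0, np.float64(54.7), np.float64(24.0))] [-5.20357651  0.62074743 23.32510012]
10.9667
11.6833
```

View pics/w2.png

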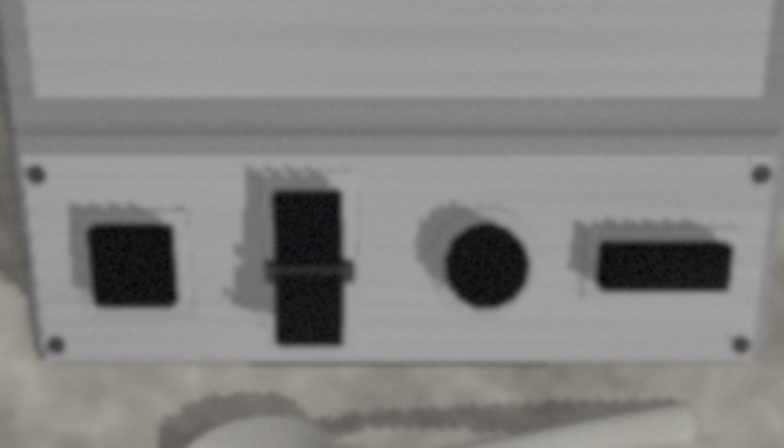

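The rocker met its hard stop at exactly 55 mm, and the picture now shows its far half level with its shadow at the near end, so it is on. The other keys are still up. Next is the square key, then the bar key.

```bash
python3 - <<'E'
from h import *
a=o+.078*u
bot.move_pose([a[0],a[1],.12],q)
press(a,.058,.0475,10); tip(a,.09)
print(bot.get_clock())
bot.move_pose([.45,0,.2],q); bot.wait(.2); im=cams.snapshot("wrist")
cv2.imwrite("pics/w3.png",cv2.resize(im[60:220,180:460,::-1],None,fx=2.8,fy=2.8))
print(bot.get_clock())
E
```

```text
[(57.0, np.float64(57.2), np.float64(-0.5)), (56.0, np.float64(55.9), np.float64(1.1)), (55.0, np.float64(54.9), np.float64(-0.7)), (54.0, np.float64(54.0), np.float64(-0.4)), (53.0, np.float64(52.9), np.float64(0.2)), (52.0, np.float64(51.9), np.float64(0.5)), (51.0, np.float64(50.9), np.float64(0.1)), (50.0, np.float64(49.9), np.float64(0.1)), (49.0, np.float64(49.0), np.float64(2.6)), (48.0, np.float64(48.8), np.float64(26.0))] [-4.35460995 -0.79097396 26.46938249]
15.9917
16.8
```

View pics/w3.png

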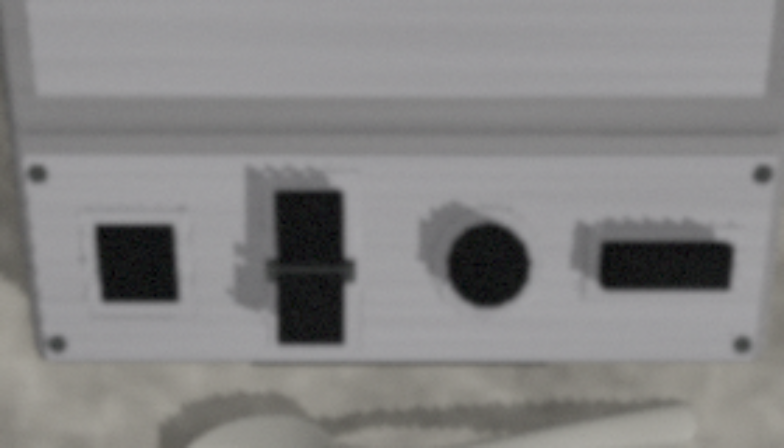

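The square key is in: its shadow is gone and it met its stop at 49 mm. The rocker's shadow is wider at the near end, so it is on. Now the bar key.

```bash
python3 - <<'E'
from h import *
a=o-.078*u
bot.move_pose([a[0],a[1],.12],q)
press(a,.058,.0475,10,hold=1.2); tip(a,.09)
print(bot.get_clock())
bot.move_pose([.45,0,.2],q); bot.wait(.3); im=cams.snapshot("wrist")
cv2.imwrite("pics/w4.png",cv2.resize(im[60:220,180:460,::-1],None,fx=2.8,fy=2.8))
print(bot.get_clock())
E
```

```text
[(57.0, np.float64(57.2), np.float64(-0.8)), (56.0, np.float64(55.9), np.float64(-1.2)), (55.0, np.float64(55.0), np.float64(-0.8)), (54.0, np.float64(54.0), np.float64(-0.1)), (53.0, np.float64(53.0), np.float64(0.2)), (52.0, np.float64(52.0), np.float64(1.8)), (51.0, np.float64(51.0), np.float64(1.7)), (50.0, np.float64(50.0), np.float64(2.5)), (49.0, np.float64(49.0), np.float64(3.9)), (48.0, np.float64(48.5), np.float64(18.2))] [-2.56480909  0.81216765 18.29807902]
22.3
23.2
```

View pics/w4.png

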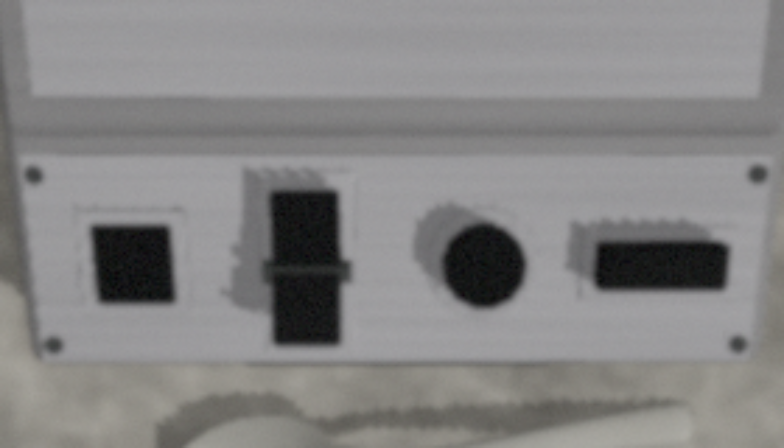

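The picture shows the rocker on, the square key in, the bar key back up with its shadow as before, and the round key up. Handing in.

```bash
python3 -c "
from cell import *
print(workorder.job_done())"
```

```text
the job is handed in; nothing more can be done
None
```

I tipped the rocker on, pressed the square key in, and held the bar key down for about 1.2 s before it came back up; the job was handed in at about 23 s, no verdict was returned, and the last picture showed the round key still up.

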